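Zero the rolling mill and set the gap by clicks

ROBOT

A 6-joint arm with a two-finger parallel gripper is mounted at the origin on a cart in front of the work surface, level with it; the furniture and walls round the work are solid. World frame = base frame: x ahead of the robot, y to its left, z up, the work surface at z = 0. Lengths are in m, angles in degrees, forces in N, time in s.
With the tool pointing down it reaches from about 0.375 to 0.975 m from the base axis. Payload 3.8 kg.
Tool frame: the origin (TCP) lies on the centre line of the jaws, within the pads' length; the fingertips stand 17 mm ahead of it and the grasp point (between the pads) lies 2 mm behind it (ctrl.tips_ahead is the distance from the TCP to the fingertips, in m); z points along the fingers, y is the line along which they close (so a half turn about z gives the same grasp; the last joint's range is limited). The gripper opens to 88 mm and grips with 3 to 60 N. Pads are 18 mm wide; open, the fingers measure 123 mm over their backs; the gripper's body (75 mm by 187 mm) begins 45 mm behind the grasp point.
Start: joints at [-72.531, 15.12, 91.902, -0, 72.978, -2.114], TCP at [0.226, -0.636, 0.256] pointing down, gripper open.
Joint ranges: [-150.88, 150.88], [-54.13, 125.18], [17.81, 147.31], [-75.09, 255.09], [0, 152.58], [-146.25, 146.25]. Speed limits (degrees/s): [147.25, 147.25, 180, 180, 180, 180].

INTERFACE

Orientations are given as [roll, pitch, yaw] about the fixed x, y, z axes, in that order (R = Rz(yaw) Ry(pitch) Rx(roll)).
In Python, from station import ctrl, vision, close_job gives the robot as it stands.
- The arm moves only by the tool move_arm, never from a script. Its argument "series" is one flat list of numbers, 7 for each row, row after row: the shift along the world's x, y, z in mm, then the turn, a rotation vector about the world's x, y, z in rad, then the closure, from -1 (fully open) to 1 (shut). A call has 1 to 5 rows; each row is the pose to reach, as a shift and turn from the pose commanded when the call began; what a row does not reach only later rows make up. A row lasts 1/10 s, in which the tool goes at most 50 mm and 8.59 degrees, less where a joint would pass 70% of its speed; a pose out of reach is approached as far as the arm can. A call with a gripper value outside its range is refused whole. The fingers move at their own pace and stop on an object; the grip force is fixed at half the most. Time passes only in rows, so rows that repeat a pose let the fingers close. It gives the time, the measured TCP pose, the force, the opening and the grip force at its end, in the units of the state.
- ctrl.get_state(): the state, without advancing time (a new reading comes with each control period).
- vision.capture(name): name is "scene" or "top"; returns a dict with "img" (480x640x3 uint8, red, green, blue), "fx", "fy", "cx", "cy" (pixels), "view" (4x4, takes a point from world to camera coordinates). Camera axes: x right, y up, looking along -z (the intrinsics and any distortion apply to the point x, -y, -z); pixel columns grow to the right and rows downward; lengths in m; the calibration is good to about 2 mm. A picture is of the moment at which its call begins. There is no depth.
- close_job(): hands the job in; it is judged then, once.
The state is a dict: "time": time; "qpos": joint angles; "joint_vel": joint speeds; "tau": joint torques, N m; "tool_pos": TCP position; "eef_rot": TCP orientation; "contact_force": force on the tool from outside, world axes, zero at the start; "torque": the same for the moment, N m; "opening": opening from 0.0 (shut) to 1.0 (fully open); "gripper_force": force on a finger pad.
Only numpy, scipy, OpenCV 4.12 (cv2) and the standard library are available. Lean on these libraries where they do the work, as an engineer would, in place of code of your own. Each camera call takes 0.05 s, during which the arm holds its last target. There are 200 camera calls.

TASK

Zero the small rolling mill and set its gap: turn the knurled ring on top clockwise (seen from above) until you feel its two rolls bear firmly on each other, with about 0.5 N m on the ring and never more than 0.8 N m, then back the ring off by exactly three clicks. Then swing the lock lever at the front fully across to its right-hand stop, and leave the other things on the bench where they are.

Things in the scene. Friction and masses are not known exactly. Their poses are not given: they have to be found in the camera images.
- mill: Small grey rolling mill fixed to the bench. Base 100 x 118 mm, 12 mm thick; two side frames; bridge plate 64 x 118 mm at 92 to 106 mm height with twelve ticks, one per click. Origin: on the bench under the vertical screw axis. x points to its back, away from the lever side (roughly away from the robot), y to its left, z up.
- ring: Dark knurled steel ring on top, a cylinder of 52 mm diameter from 118 to 146 mm above the bench, brass index line on top. Origin: on the screw axis at its underside; x along the index line. Clockwise from above closes the rolls, from 2 to 4 clicks open at the start. Where the index line stands when the rolls touch differs each time, so touching must be felt. A firm grip (about 60 N) does not slip.
- ring_grip (a point): Point on the screw axis, 138 mm above the bench, where the ring is gripped from above; keep fingertips above 118 mm (a 32 mm wide collar and the lever hub lie below). Clicks are 30 deg apart; between them the ring resists with up to 0.15 N m; let go within about 12 deg of a notch it is drawn into it. Torque on the ring acts about the vertical.
- upper_nip (a point): Lowest point of the upper steel roll (34 mm diameter, 72 mm long), on the screw axis. One notch is where the rolls just touch; the three clicks (90 deg counterclockwise) count from it. The roll rises 0.26 mm per click: three clicks leave a gap of 0.79 mm over lower_nip, too fine to set by the measured poses.
- lower_nip (a point): Topmost point of the lower roll, on the screw axis, 52 mm above the bench. Turned beyond touching, the ring's resistance rises by 5 N m per rad (0.3 N m at 0.05 rad, 0.8 N m at 0.17 rad) and this roll yields 1 mm per rad; let go there, the ring springs back to the touching notch.
- lock_lever (a joint): Flat steel lock lever on the front of the bridge; vertical pivot 45 mm in front (-x) of the screw axis. 0 rad = left stop as the robot sees it (arm points from the pivot to -x, turned 0.55 rad towards the mill's +y); 1.1 rad = right stop (0.55 rad towards -y), locked; counterclockwise from above. Starts at 0 to 0.3 rad, stays where it is left, takes about 1 N at the knob.
- lever_knob (a point): Black upright knob at the lever's outer end, 60 mm from the pivot: 12 mm diameter, from 108 to 138 mm above the bench; this point is on its axis at 126 mm. The arm under it is 11 mm wide, its top at 113 mm. Can be pushed sideways or pinched from above.
- brass_can: Bystander: open brass can, 36 mm diameter, 64 mm high, standing left of the mill; origin at its bottom centre.
- findings_tin: Bystander: low round tin with rings in it, 66 mm diameter, 37 mm high, right of the mill; origin at its bottom centre.
- wood_spool: Bystander: turned wooden spool, 38 mm diameter, 60 mm high, behind the mill; origin at its bottom centre.
Things that resemble listed ones, but are neither listed nor needed, are in the scene too. There is more than one size of the mill; the job needs the larger.

How it is judged:
By the outcome, as a careful person would: the job done as asked, in the order asked, and still so for the second after the job is handed in, with the robot touching nothing.
It also fails if it takes over 72 s, if anything falls off the work surface, if the arm or the gripper's body presses on something with over 40 N, if the wrist force passes 120 N, or if a joint passes its speed limit or range.

## Working session

There is one attempt and no reset: what is moved stays moved. The work goes in short steps, Python scripts to look and compute and a tool call to move; the robot and the scene stay as the last step left them, time stands still between calls to the robot, and variables do not carry over. Pictures are saved under pics/ and viewed, at most 10 in all, crops included, and the job is handed in when it is done.

Besides the shell and the picture viewer there is one more tool, called after "Request:" in YAML: its name, and indented under it one key for each argument. move_arm: Moves the arm, as the interface text tells. Its arguments: {"type":"object","properties":{"series":{"type":"array"}},"required":["series"]}

```bash
mkdir -p pics
cat > h.py <<'E'
from station import ctrl, vision, close_job
import numpy as np, cv2
def snap(cam,fn,crop=None,k=1):
    c=vision.capture(cam); im=c["img"][:,:,::-1]
    if crop: x0,y0,x1,y1=crop; im=cv2.resize(im[y0:y1,x0:x1],None,fx=k,fy=k,interpolation=cv2.INTER_CUBIC)
    cv2.imwrite("pics/"+fn,im); return c
def ray(c,u,v,z):
    V=c["view"]; d=np.array([(u-c["cx"])/c["fx"],-(v-c["cy"])/c["fy"],-1.]); 
    R=V[:3,:3].T; o=-R@V[:3,3]; w=R@d; return (o+w*(z-o[2])/w[2]).round(4)
def proj(c,p):
    q=c["view"][:3,:3]@np.array(p)+c["view"][:3,3]; return (c["cx"]+c["fx"]*q[0]/-q[2], c["cy"]-c["fy"]*q[1]/-q[2])
E
python3 - <<'E'
from h import *
for n in("scene","top"):
    c=snap(n,n+"0.png"); print({k:v for k,v in c.items() if k!="img"})
print(ctrl.get_state())
E
```

```text
{'fx': 479.4724605285234, 'fy': 479.4724605285234, 'cx': 317.7192443782837, 'cy': 243.35534125915228, 'view': array([[-0.74562419, -0.66621731,  0.01410868,  0.27622874],
       [ 0.45954493, -0.49875543,  0.73488875, -0.43849123],
       [-0.48255883,  0.5544344 ,  0.67804091, -0.59949393],
       [ 0.        ,  0.        ,  0.        ,  1.        ]])}
{'fx': 488.4194421745459, 'fy': 488.4194421745459, 'cx': 310.4288308827402, 'cy': 222.57090194117293, 'view': array([[-0.00977162, -0.99946781, -0.03112253, -0.15301066],
       [ 0.98084919, -0.01563495,  0.19414018, -0.55973395],
       [-0.19452346, -0.02862945,  0.98047997, -1.04234299],
       [ 0.        ,  0.        ,  0.        ,  1.        ]])}
{'time': 0.1, 'qpos': array([-7.25295716e+01,  1.51640569e+01,  9.19719245e+01,  3.61941010e-04,
        7.29787674e+01, -2.11368607e+00]), 'joint_vel': array([ 0.04460517, -0.11908315, -0.15535775, -0.05745488,  0.04375373,
       -0.05523902]), 'tau': array([-1.20666296e-04, -5.03617001e+01, -3.58073008e+01,  7.31212087e-02,
        2.32890883e-02, -7.37412120e-05]), 'tool_pos': array([ 0.22607807, -0.63537307,  0.25453591]), 'eef_rot': array([-1.79885342e+02, -4.57784956e-03,  1.95840036e+01]), 'contact_force': array([1.28604819, 0.36908847, 0.36575695]), 'torque': array([0.00471387, 0.02733258, 0.03494969]), 'gripper_force': 0.0, 'opening': 1.0025880599365304}
```

View pics/scene0.png

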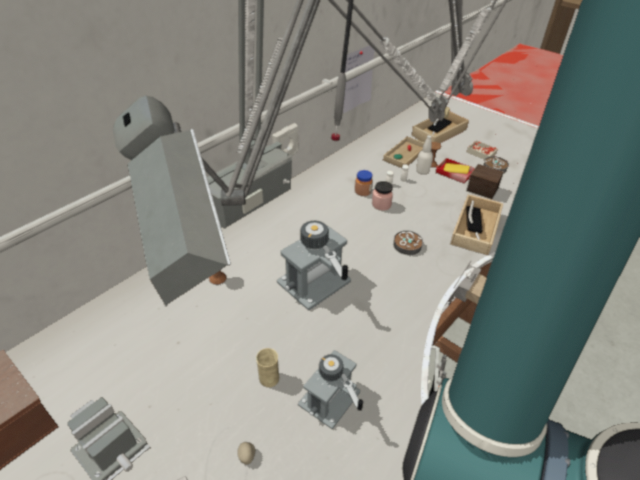

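View pics/top0.png

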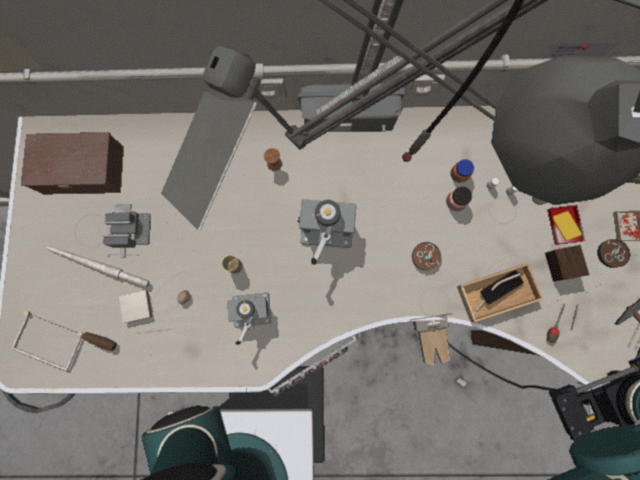

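The larger mill is at scene (315,260) / top (328,220); the small one is nearer the robot. I'll enlarge both views.

Run:
```python
from h import *
a=cv2.imread("pics/scene0.png")[210:310,265:365]; b=cv2.imread("pics/top0.png")[190:275,290:375]
f=lambda i:cv2.resize(i,(400,400),interpolation=cv2.INTER_CUBIC)
cv2.imwrite("pics/c1.png",np.hstack([f(a),f(b)]))
```

```text
(no output)
```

View pics/c1.png

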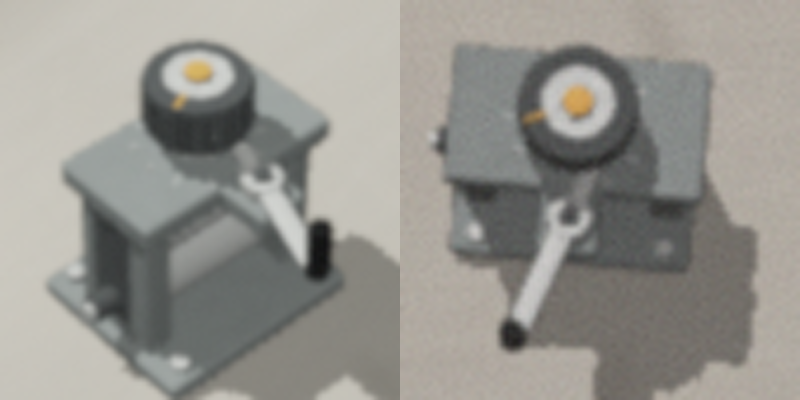

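Run:
```python
from h import *
s=vision.capture("scene"); t=vision.capture("top")
S=lambda x,y:(265+x/4,210+y/4); T=lambda x,y:(290+(x-400)/4.706,190+y/4.706)
print("ring",ray(s,*S(198,76),.146),ray(t,*T(578,102),.146))
print("knob",ray(s,*S(320,225),.138),ray(t,*T(513,330),.138))
print("pivot",ray(s,*S(264,178),.113),ray(t,*T(570,216),.113))
print("hub",ray(s,*S(198,70),.15),ray(t,*T(578,101),.15))
P=[ray(t,*T(*p),.106) for p in((455,45),(710,62),(700,200),(445,182))]; print(P)
for a,b in((0,1),(3,2),(3,0),(2,1)): d=P[b]-P[a]; print(np.linalg.norm(d),np.degrees(np.arctan2(d[1],d[0])))
print("idx",ray(t,*T(527,119),.146))
```

```text
ring [ 0.5604 -0.2006  0.146 ] [ 0.5614 -0.1989  0.146 ]
knob [ 0.4627 -0.1707  0.138 ] [ 0.4629 -0.1692  0.138 ]
pivot [ 0.5156 -0.1966  0.113 ] [ 0.5166 -0.1947  0.113 ]
hub [ 0.5602 -0.2003  0.15  ] [ 0.561  -0.1988  0.15  ]
[array([ 0.5979, -0.1434,  0.106 ]), array([ 0.5879, -0.2595,  0.106 ]), array([ 0.5242, -0.2532,  0.106 ]), array([ 0.5342, -0.1385,  0.106 ])]
0.11652986741604061 -94.92288696205028
0.11513509456286555 -94.98267382585831
0.06388818357098594 -4.398705354995522
0.06401078034206424 -5.64824737373529
idx [ 0.5542 -0.1765  0.146 ]
```

Run:
```python
from h import *
s=vision.capture("scene"); t=vision.capture("top")
def tri(a,b):
    A=[]
    for c,p in((s,a),(t,b)):
        o=ray(c,*p,2.);d=ray(c,*p,0.)-o; d/=np.linalg.norm(d); A.append((o,np.eye(3)-np.outer(d,d)))
    M=sum(x[1] for x in A); X=np.linalg.solve(M,sum(m@o for o,m in A)); return X.round(3),[round(float(np.linalg.norm(m@(X-o))),3) for o,m in A]
print("panel",tri((165,300),(163,192)),tri((228,264),(201,228)))
print("lamphinge",tri((238,195),(297,140)))
print("cable",tri((336,137),(407,157)))
for z in(.3,.5,.7): print(ray(t,497,150,z),ray(t,570,200,z))
```

```text
panel (array([0.581, 0.114, 0.207]), [0.014, 0.014]) (array([0.509, 0.032, 0.262]), [0.0, 0.0])
lamphinge (array([ 0.7  , -0.14 ,  0.187]), [0.002, 0.002])
cable (array([ 0.642, -0.35 ,  0.242]), [0.002, 0.002])
[ 0.6332 -0.4962  0.3   ] [ 0.5409 -0.6122  0.3   ]
[ 0.5634 -0.4224  0.5   ] [ 0.4934 -0.5103  0.5   ]
[ 0.4935 -0.3487  0.7   ] [ 0.4459 -0.4085  0.7   ]
```

Request:
move_arm:
  series: [27,36,0,0,0,0.12,-1,54,72,0,0,0,0.24,-1,81,108,0,0,0,0.36,-1,108,144,0,0,0,0.48,-1,135,180,0,0,0,0.6,-1]

```text
time: 0.8
tool_pos: [0.362, -0.4545, 0.2558]
eef_rot: [180.0, -0.0, 54.2]
contact_force: [0.7, -0.9, 0.2]
opening: 1.001
gripper_force: 0.0
```

Request:
move_arm:
  series: [33,43,0,0,0,0.12,-1,66,86,0,0,0,0.24,-1,100,128,0,0,0,0.36,-1,134,171,0,0,0,0.5,-1,168,214,0,0,0,0.6,-1]

```text
time: 1.3
tool_pos: [0.5165, -0.2575, 0.256]
eef_rot: [180.0, 0.0, 88.6]
contact_force: [-0.6, -0.4, 0.4]
opening: 1.0
gripper_force: 0.0
```

Request:
move_arm:
  series: [32,42,0,0,0,0,-1,32,42,0,0,0,0,-1]

```text
time: 1.5
tool_pos: [0.5504, -0.2126, 0.2558]
eef_rot: [179.9, -0.1, 88.7]
contact_force: [0.2, -1.3, 0.2]
opening: 1.0
gripper_force: 0.0
```

Run:
```python
from h import *
st=ctrl.get_state(); print(st["tool_pos"],st["eef_rot"],st["torque"],st["qpos"])
t=snap("scene","n1.png",(215,150,415,300),4)
print([proj(t,p) for p in((0.5608,-0.1998,.146),tuple(st["tool_pos"]+[0,0,-.017]))])
```

```text
[ 0.55039466 -0.21262104  0.25583793] [ 1.79909564e+02 -9.92113691e-02  8.86570999e+01] [-0.06314549 -0.07175536 -0.00328256] [-23.60966117   5.94655681 102.65474962   0.13306631  71.35264147
 -22.30917908]
[(np.float64(314.0508842124592), np.float64(229.1289393269772)), (np.float64(324.0628881287872), np.float64(187.28973946726308))]
```

View pics/n1.png

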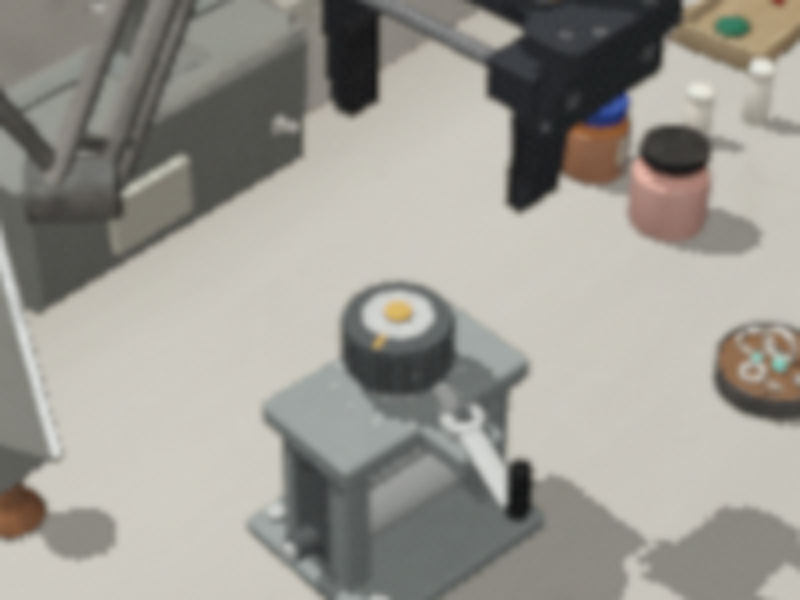

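The open gripper hangs above the ring: tips at crop (350,105) and (535,200), ring top at (398,315), consistent with the calibration. I'll let it settle and descend part way.

Request:
move_arm:
  series: [0,0,0,0,0,0,-1,0,0,-30,0,0,0,-1,0,0,-60,0,0,0,-1,0,0,-80,0,0,0,-1,0,0,-80,0,0,0,-1]

```text
time: 2.05
tool_pos: [0.544, -0.2179, 0.1719]
eef_rot: [-179.6, -0.1, 88.2]
contact_force: [-1.2, 0.1, 0.1]
opening: 1.001
gripper_force: 0.0
```

Run:
```python
from h import *
for i in range(6):
    st=ctrl.get_state(); print(st["tool_pos"].round(4),st["eef_rot"].round(2),st["contact_force"].round(2),st["torque"].round(3),st["joint_vel"].round(1)); vision.capture("top")
```

```text
[ 0.544  -0.2179  0.1719] [-1.796e+02 -1.300e-01  8.819e+01] [-1.15  0.07  0.07] [-0.054 -0.044  0.004] [ 0.3 -1.7 -3.2  0.2  1.7  0.1]
[ 0.5454 -0.2183  0.1741] [-1.7979e+02 -7.0000e-02  8.8200e+01] [-0.29  0.39  0.63] [-0.054 -0.089  0.036] [ 0.5 -1.4 -2.8  0.2  0.2  0.1]
[ 0.5467 -0.2186  0.1758] [-179.96   -0.     88.22] [-0.6  -0.21  0.9 ] [-0.015 -0.082 -0.034] [ 0.4 -1.  -2.   0.1 -0.2  0.1]
[ 0.5476 -0.2187  0.1769] [1.7992e+02 4.0000e-02 8.8240e+01] [0.67 0.16 0.7 ] [-0.104 -0.063 -0.001] [ 0.5 -0.7 -1.   0.1 -0.2  0.1]
[ 0.5481 -0.2186  0.1775] [1.7986e+02 7.0000e-02 8.8260e+01] [-0.26 -0.15  1.36] [-0.06  -0.113  0.045] [ 0.6 -0.4 -0.4  0.  -0.1  0. ]
[ 0.5484 -0.2184  0.1777] [1.7983e+02 8.0000e-02 8.8280e+01] [-0.24 -0.47 -0.73] [-0.083 -0.103  0.023] [ 0.5 -0.1 -0.1 -0.  -0.2  0. ]
```

Request:
move_arm:
  series: [6,9,10,0,0,0,-1,12,18,10,0,0,0,-1,12,18,10,0,0,0,-1,12,18,10,0,0,0,-1,12,18,10,0,0,0,-1]

```text
time: 2.85
tool_pos: [0.5594, -0.1989, 0.1855]
eef_rot: [-180.0, -0.0, 88.4]
contact_force: [0.2, 0.7, -0.3]
opening: 0.996
gripper_force: 0.0
```

```bash
cat > st.py <<'E'
from h import *
for i in range(4):
    vision.capture("top")
L=[ctrl.get_state()]
for i in range(3):
    vision.capture("top"); L.append(ctrl.get_state())
m=lambda k:np.mean([s[k] for s in L],0).round(4)
for k in("tool_pos","contact_force","torque","joint_vel","opening","gripper_force"): print(k,m(k))
print(L[-1]["eef_rot"].round(2),L[-1]["time"],[s["torque"][2].round(3) for s in L])
E
python3 st.py
```

```text
tool_pos [ 0.5593 -0.1994  0.1855]
contact_force [-0.1736  0.0235  0.0835]
torque [-0.0201 -0.053   0.0069]
joint_vel [-0.0153 -0.042  -0.031   0.0043 -0.0273  0.0071]
opening 1.0012
gripper_force 0.0
[-179.98   -0.     88.32] 3.2 [np.float64(0.043), np.float64(-0.008), np.float64(-0.018), np.float64(0.011)]
```

Request:
move_arm:
  series: [1,0,-15,0,0,0,-1,1,0,-30,0,0,0,-1,1,0,-46,0,0,0,-1,1,0,-46,0,0,0,-1,1,0,-46,0,0,0,-1]

```text
time: 3.7
tool_pos: [0.5597, -0.1989, 0.1382]
eef_rot: [-179.9, -0.1, 88.3]
contact_force: [0.2, 0.6, -0.3]
opening: 0.998
gripper_force: 0.0
```

```bash
python3 st.py; python3 -c "
from h import *
snap('scene','n2.png',(240,170,390,282),5)"
```

```text
tool_pos [ 0.5611 -0.1995  0.1405]
contact_force [ 0.5516 -0.5314 -0.3574]
torque [ 0.0067 -0.0596  0.0041]
joint_vel [-0.0149 -0.0621  0.1326 -0.0317 -0.0173 -0.0069]
opening 0.9989
gripper_force 0.0
[1.7993e+02 3.0000e-02 8.8340e+01] 4.05 [np.float64(-0.033), np.float64(-0.025), np.float64(0.044), np.float64(0.03)]
```

View pics/n2.png

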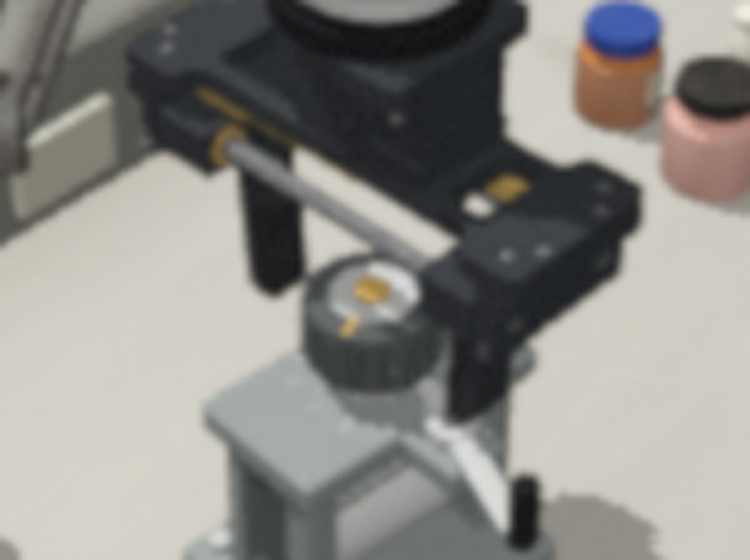

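The fingers straddle the ring (index line at crop (350,326)). Closing now.

Request:
move_arm:
  series: [0,0,0,0,0,0,1,0,0,0,0,0,0,1,0,0,0,0,0,0,1,0,0,0,0,0,0,1,0,0,0,0,0,0,1]

```text
time: 4.6
tool_pos: [0.5629, -0.1994, 0.1402]
eef_rot: [179.7, 0.0, 88.3]
contact_force: [4.6, 0.3, -6.2]
opening: 0.581
gripper_force: 29.9
```

```bash
python3 st.py
```

```text
tool_pos [ 0.5629 -0.1993  0.1401]
contact_force [ 6.5391  0.2492 -3.1046]
torque [-0.0053 -0.9759  0.0287]
joint_vel [-0.0113 -0.0296 -0.0977 -0.0271 -0.0253  0.0234]
opening 0.5832
gripper_force 29.9109
[1.7971e+02 3.0000e-02 8.8330e+01] 4.95 [np.float64(0.029), np.float64(-0.017), np.float64(0.037), np.float64(0.066)]
```

Request:
move_arm:
  series: [2,0,0,0,0,-0.05,1,2,0,0,0,0,-0.15,1,2,0,0,0,0,-0.25,1,2,0,0,0,0,-0.35,1,2,0,0,0,0,-0.45,1]

```text
time: 5.45
tool_pos: [0.5636, -0.1994, 0.1401]
eef_rot: [179.9, -0.0, 62.3]
contact_force: [3.5, 0.5, -0.0]
opening: 0.578
gripper_force: 29.9
```

```bash
python3 st.py
```

```text
tool_pos [ 0.5636 -0.1994  0.1401]
contact_force [ 5.059  -0.3219 -1.1087]
torque [ 0.0124 -0.7091  0.0251]
joint_vel [ 0.0604 -0.0171  0.0349 -0.0209  0.0141  0.2624]
opening 0.5817
gripper_force 29.9104
[ 1.7987e+02 -4.0000e-02  6.2640e+01] 5.8 [np.float64(-0.03), np.float64(0.066), np.float64(0.048), np.float64(0.017)]
```

Request:
move_arm:
  series: [2,0,0,0,0,-0.1,1,2,0,0,0,0,-0.22,1,2,0,0,0,0,-0.34,1,2,0,0,0,0,-0.46,1,2,0,0,0,0,-0.55,1]

```text
time: 6.3
tool_pos: [0.5643, -0.1997, 0.14]
eef_rot: [180.0, 0.0, 30.9]
contact_force: [0.4, -0.4, 1.3]
opening: 0.58
gripper_force: 29.9
```

```bash
python3 st.py
```

```text
tool_pos [ 0.5643 -0.1997  0.14  ]
contact_force [-0.0854 -2.6933  2.629 ]
torque [-0.3147  0.1047  0.0878]
joint_vel [ 0.0267  0.0423 -0.0144 -0.0134  0.0073  0.5039]
opening 0.583
gripper_force 29.9173
[1.7997e+02 4.0000e-02 3.1140e+01] 6.65 [np.float64(0.088), np.float64(0.1), np.float64(0.085), np.float64(0.078)]
```

Request:
move_arm:
  series: [0,0,0,0,0,-0.03,1,0,0,0,0,0,-0.06,1,0,0,0,0,0,-0.09,1,0,0,0,0,0,-0.12,1]

```text
time: 7.05
tool_pos: [0.5644, -0.1999, 0.14]
eef_rot: [179.9, 0.0, 24.0]
contact_force: [-1.6, -5.2, 4.7]
opening: 0.585
gripper_force: 29.9
```

```bash
python3 st.py
```

```text
tool_pos [ 0.5644 -0.1999  0.14  ]
contact_force [-1.9353 -5.326   4.698 ]
torque [-0.6476  0.3281 -0.0019]
joint_vel [-0.0247  0.0015  0.0009 -0.0502 -0.0181  0.0464]
opening 0.5822
gripper_force 29.9146
[1.7996e+02 3.0000e-02 2.4090e+01] 7.4 [np.float64(0.007), np.float64(-0.038), np.float64(0.023), np.float64(0.001)]
```

```bash
python3 -c "
from h import *
snap('scene','n3.png',(270,190,360,258),8)"
```

```text
(no output)
```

View pics/n3.png

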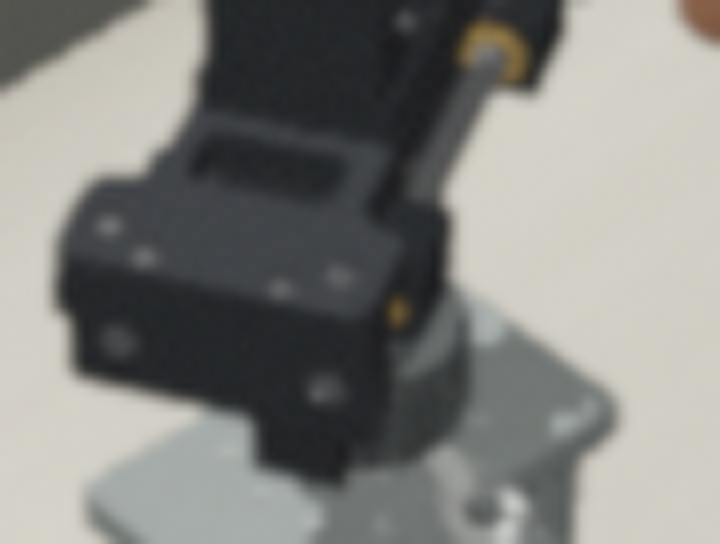

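The index is hidden by the finger, so I go by torque: sweep in small steps, reading after each.

Request:
move_arm:
  series: [0,0,0,0,0,-0.035,1,0,0,0,0,0,-0.07,1]

```text
time: 7.65
tool_pos: [0.5645, -0.1999, 0.14]
eef_rot: [179.9, 0.0, 20.0]
contact_force: [-2.1, -5.9, 5.5]
opening: 0.579
gripper_force: 29.9
```

```bash
cat > tq.py <<'E'
from h import *
for i in range(3): vision.capture("top")
L=[]
for i in range(4): vision.capture("top"); L.append(ctrl.get_state())
m=lambda k:np.mean([s[k] for s in L],0)
print("yaw %.2f Tz %.3f"%(m("eef_rot")[2],m("torque")[2]),m("contact_force").round(1),m("tool_pos").round(4),"t",L[-1]["time"])
E
python3 tq.py
```

```text
yaw 20.08 Tz 0.011 [-1.3 -5.3  4.6] [ 0.5645 -0.1999  0.14  ] t 8.0
```

Request:
move_arm:
  series: [0,0,0,0,0,-0.035,1,0,0,0,0,0,-0.07,1]

```text
time: 8.2
tool_pos: [0.5645, -0.2, 0.14]
eef_rot: [179.9, 0.0, 16.0]
contact_force: [-1.7, -6.0, 4.4]
opening: 0.581
gripper_force: 29.9
```

```bash
python3 tq.py
```

```text
yaw 16.07 Tz 0.044 [-1.7 -5.6  4.2] [ 0.5645 -0.2     0.14  ] t 8.55
```

Request:
move_arm:
  series: [0,-2,0,0,0,-0.035,1,0,-2,0,0,0,-0.07,1,0,-2,0,0,0,-0.07,1,0,-2,0,0,0,-0.07,1]

```text
time: 8.95
tool_pos: [0.5645, -0.2003, 0.14]
eef_rot: [-179.9, -0.0, 12.0]
contact_force: [-1.6, -1.2, 6.3]
opening: 0.582
gripper_force: 29.9
```

```bash
sed -i '/range(3)/d;s/range(4)/range(3)/' tq.py; python3 tq.py
```

```text
yaw 12.02 Tz -0.092 [-1.2 -0.6  5.3] [ 0.5645 -0.2003  0.14  ] t 9.1
```

Request:
move_arm:
  series: [0,0,0,0,0,-0.035,1,0,0,0,0,0,-0.07,1,0,0,0,0,0,-0.07,1,0,0,0,0,0,-0.07,1]

```text
time: 9.5
tool_pos: [0.5646, -0.2004, 0.14]
eef_rot: [-179.9, -0.0, 8.0]
contact_force: [-1.4, -0.6, 5.6]
opening: 0.582
gripper_force: 29.9
```

```bash
python3 tq.py
```

```text
yaw 8.01 Tz -0.099 [-1.4 -1.1  5.4] [ 0.5646 -0.2004  0.14  ] t 9.65
```

Request:
move_arm:
  series: [0,0,0,0,0,-0.035,1,0,0,0,0,0,-0.07,1,0,0,0,0,0,-0.07,1,0,0,0,0,0,-0.07,1]

```text
time: 10.05
tool_pos: [0.5646, -0.2005, 0.14]
eef_rot: [-179.9, -0.0, 4.0]
contact_force: [-2.0, -1.1, 5.7]
opening: 0.582
gripper_force: 29.9
```

```bash
python3 tq.py
```

```text
yaw 4.00 Tz -0.079 [-1.  -0.6  4.9] [ 0.5646 -0.2005  0.14  ] t 10.2
```

Request:
move_arm:
  series: [0,0,0,0,0,-0.035,1,0,0,0,0,0,-0.07,1,0,0,0,0,0,-0.07,1,0,0,0,0,0,-0.07,1]

```text
time: 10.6
tool_pos: [0.5646, -0.2005, 0.14]
eef_rot: [-179.9, -0.0, 0.0]
contact_force: [-1.7, -1.1, 5.0]
opening: 0.581
gripper_force: 29.9
```

```bash
python3 tq.py
```

```text
yaw 0.02 Tz 0.074 [-0.8 -0.6  5.5] [ 0.5646 -0.2005  0.14  ] t 10.75
```

Request:
move_arm:
  series: [0,0,0,0,0,-0.02,1,0,0,0,0,0,-0.04,1,0,0,0,0,0,-0.04,1,0,0,0,0,0,-0.04,1]

```text
time: 11.15
tool_pos: [0.5646, -0.2006, 0.14]
eef_rot: [-179.9, -0.0, -2.3]
contact_force: [-1.4, -1.2, 4.3]
opening: 0.583
gripper_force: 29.9
```

```bash
python3 tq.py
```

```text
yaw -2.27 Tz 0.113 [-1.6 -1.3  5.7] [ 0.5646 -0.2005  0.14  ] t 11.3
```

Request:
move_arm:
  series: [0,0,0,0,0,-0.02,1,0,0,0,0,0,-0.02,1,0,0,0,0,0,-0.02,1]

```text
time: 11.6
tool_pos: [0.5646, -0.2006, 0.14]
eef_rot: [-179.9, -0.0, -3.4]
contact_force: [-1.1, -1.1, 5.1]
opening: 0.586
gripper_force: 29.9
```

```bash
python3 tq.py
```

```text
yaw -3.43 Tz 0.050 [-1.6 -1.   5.8] [ 0.5646 -0.2006  0.14  ] t 11.75
```

Request:
move_arm:
  series: [0,0,0,0,0,-0.02,1,0,0,0,0,0,-0.04,1,0,0,0,0,0,-0.04,1,0,0,0,0,0,-0.04,1]

```text
time: 12.15
tool_pos: [0.5646, -0.2006, 0.14]
eef_rot: [-179.9, 0.0, -5.7]
contact_force: [-0.4, -0.8, 5.1]
opening: 0.585
gripper_force: 29.9
```

```bash
python3 tq.py
```

```text
yaw -5.71 Tz 0.028 [-1.  -0.7  5.2] [ 0.5646 -0.2006  0.14  ] t 12.3
```

Request:
move_arm:
  series: [0,0,0,0,0,-0.02,1,0,0,0,0,0,-0.04,1,0,0,0,0,0,-0.04,1,0,0,0,0,0,-0.04,1]

```text
time: 12.7
tool_pos: [0.5646, -0.2007, 0.14]
eef_rot: [-179.9, 0.0, -8.0]
contact_force: [-1.1, -1.8, 5.4]
opening: 0.582
gripper_force: 29.9
```

```bash
python3 tq.py
```

```text
yaw -8.01 Tz 0.064 [-1.2 -1.1  5. ] [ 0.5646 -0.2007  0.14  ] t 12.85
```

Request:
move_arm:
  series: [0,0,0,0,0,-0.06,1,0,0,0,0,0,-0.12,1,0,0,0,0,0,-0.12,1,0,0,0,0,0,-0.12,1]

```text
time: 13.25
tool_pos: [0.5646, -0.2009, 0.14]
eef_rot: [-180.0, 0.0, -14.9]
contact_force: [-1.9, -1.4, 6.6]
opening: 0.582
gripper_force: 29.9
```

```bash
python3 tq.py
```

```text
yaw -14.89 Tz -0.084 [-1.7 -1.9  5.2] [ 0.5646 -0.2009  0.14  ] t 13.4
```

Request:
move_arm:
  series: [0,0,0,0,0,-0.05,1,0,0,0,0,0,-0.1,1,0,0,0,0,0,-0.1,1,0,0,0,0,0,-0.1,1]

```text
time: 13.8
tool_pos: [0.5646, -0.201, 0.14]
eef_rot: [-180.0, 0.0, -20.6]
contact_force: [-2.1, -2.0, 5.3]
opening: 0.584
gripper_force: 29.9
```

```bash
python3 tq.py
```

```text
yaw -20.62 Tz -0.054 [-1.3 -2.9  5.5] [ 0.5646 -0.201   0.14  ] t 13.95
```

Request:
move_arm:
  series: [0,0,0,0,0,-0.04,1,0,0,0,0,0,-0.08,1,0,0,0,0,0,-0.08,1,0,0,0,0,0,-0.08,1]

```text
time: 14.35
tool_pos: [0.5646, -0.2011, 0.14]
eef_rot: [-180.0, 0.0, -25.2]
contact_force: [-1.0, -2.9, 5.0]
opening: 0.583
gripper_force: 29.9
```

```bash
python3 tq.py
```

```text
yaw -25.21 Tz -0.068 [-1.8 -2.8  5.4] [ 0.5646 -0.2011  0.14  ] t 14.5
```

Request:
move_arm:
  series: [0,0,0,0,0,-0.03,1,0,0,0,0,0,-0.06,1,0,0,0,0,0,-0.06,1,0,0,0,0,0,-0.06,1]

```text
time: 14.9
tool_pos: [0.5645, -0.2011, 0.14]
eef_rot: [-180.0, 0.0, -28.6]
contact_force: [-2.2, -2.8, 5.2]
opening: 0.581
gripper_force: 29.9
```

```bash
python3 tq.py
```

```text
yaw -28.59 Tz 0.226 [-1.6 -2.5  5.1] [ 0.5645 -0.2011  0.14  ] t 15.05
```

Request:
move_arm:
  series: [0,0,0,0,0,-0.02,1,0,0,0,0,0,-0.03,1,0,0,0,0,0,-0.03,1,0,0,0,0,0,-0.03,1]

```text
time: 15.45
tool_pos: [0.5645, -0.2011, 0.1399]
eef_rot: [180.0, 0.0, -30.3]
contact_force: [-1.5, -2.3, 5.7]
opening: 0.582
gripper_force: 29.9
```

```bash
python3 tq.py; python3 tq.py
```

```text
yaw -30.26 Tz 0.472 [-1.7 -1.5  5.6] [ 0.5645 -0.2011  0.14  ] t 15.6
yaw -30.26 Tz 0.508 [-1.6 -1.9  5.3] [ 0.5645 -0.2011  0.14  ] t 15.75
```

Rolls bear firmly at 0.49 N m, at yaw −30.3°; the touching notch is near −26°. Backing off to yaw ≈ 64°.

Request:
move_arm:
  series: [0,0,0,0,0,0.1,1,0,0,0,0,0,0.22,1,0,0,0,0,0,0.34,1,0,0,0,0,0,0.46,1,0,0,0,0,0,0.55,1]

```text
time: 16.25
tool_pos: [0.5646, -0.2005, 0.14]
eef_rot: [-179.9, -0.0, 1.4]
contact_force: [-1.0, -0.4, 5.7]
opening: 0.582
gripper_force: 29.9
```

```bash
python3 tq.py
```

```text
yaw 1.36 Tz 0.090 [-1.1 -0.4  5.5] [ 0.5646 -0.2005  0.14  ] t 16.4
```

Request:
move_arm:
  series: [0,0,0,0,0,0.1,1,0,0,0,0,0,0.22,1,0,0,0,0,0,0.34,1,0,0,0,0,0,0.46,1,0,0,0,0,0,0.55,1]

```text
time: 16.9
tool_pos: [0.5643, -0.1999, 0.1399]
eef_rot: [-179.9, -0.0, 32.9]
contact_force: [-2.0, 1.9, 7.1]
opening: 0.582
gripper_force: 29.9
```

```bash
python3 tq.py
```

```text
yaw 32.86 Tz 0.065 [-2.   1.6  7.2] [ 0.5643 -0.1999  0.1399] t 17.05
```

Request:
move_arm:
  series: [0,0,0,0,0,0.1,1,0,0,0,0,0,0.2,1,0,0,0,0,0,0.3,1,0,0,0,0,0,0.4,1,0,0,0,0,0,0.4,1]

```text
time: 17.55
tool_pos: [0.5639, -0.1996, 0.1399]
eef_rot: [-179.8, -0.1, 55.7]
contact_force: [-2.3, 2.5, 7.7]
opening: 0.585
gripper_force: 29.9
```

```bash
python3 tq.py
```

```text
yaw 55.61 Tz 0.064 [-2.8  2.7  7.9] [ 0.5639 -0.1996  0.1399] t 17.7
```

Request:
move_arm:
  series: [0,0,0,0,0,0.07,1,0,0,0,0,0,0.14,1,0,0,0,0,0,0.14,1,0,0,0,0,0,0.14,1]

```text
time: 18.1
tool_pos: [0.5638, -0.1995, 0.1399]
eef_rot: [-179.8, -0.1, 63.6]
contact_force: [-2.6, 2.1, 8.2]
opening: 0.581
gripper_force: 29.9
```

```bash
python3 tq.py; python3 tq.py
```

```text
yaw 63.62 Tz 0.009 [-3.2  2.2  8.1] [ 0.5638 -0.1995  0.1399] t 18.25
yaw 63.62 Tz -0.006 [-3.1  2.2  8.2] [ 0.5638 -0.1995  0.1399] t 18.4
```

Tz ≈ 0 at +90°: on the notch. Release and lift.

Request:
move_arm:
  series: [0,0,0,0,0,0,-1,0,0,0,0,0,0,-1,0,0,0,0,0,0,-1,0,0,0,0,0,0,-1,0,0,20,0,0,0,-1]

```text
time: 18.9
tool_pos: [0.5622, -0.2002, 0.1563]
eef_rot: [-179.6, 0.0, 63.7]
contact_force: [-0.2, -0.3, -0.1]
opening: 0.991
gripper_force: 0.0
```

Request:
move_arm:
  series: [0,0,40,0,0,0,-1,0,0,80,0,0,0,-1,-50,0,100,0,0,0,-1,-100,0,100,0,0,0,-1,-100,0,100,0,0,0,-1]

```text
time: 19.4
tool_pos: [0.4599, -0.2005, 0.2593]
eef_rot: [-179.8, 0.0, 63.6]
contact_force: [1.0, -0.0, -0.3]
opening: 1.0
gripper_force: 0.0
```

```bash
python3 tq.py; python3 -c "
from h import *
snap('scene','n4.png',(265,210,365,285),8)"
```

```text
yaw 63.63 Tz -0.014 [-0.1  0.2  0.2] [ 0.4634 -0.2012  0.2597] t 19.55
```

View pics/n4.png

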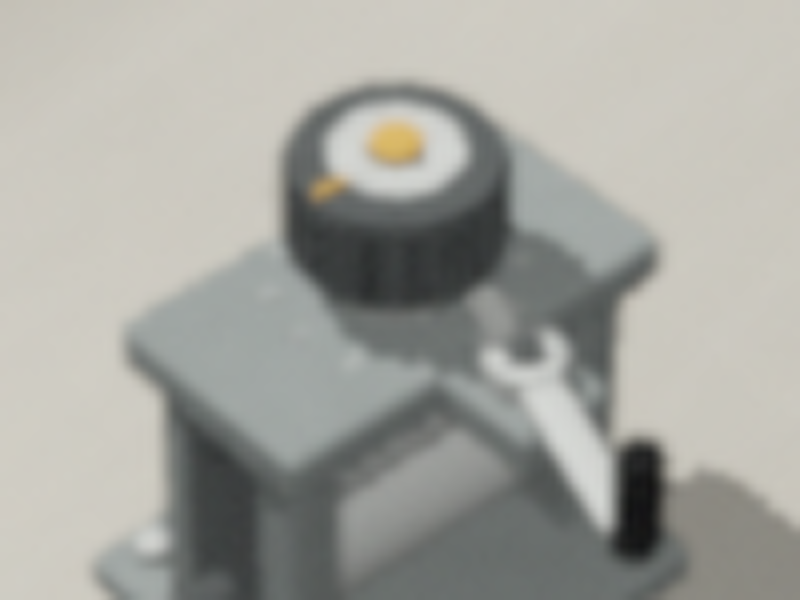

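Index line now at crop (328,187) = scene (306.0,233.4), against (309.8,235.8) at the start; I compare the angles.

Run:
```python
from h import *
s=vision.capture("scene")
c=ray(s,265+398/8,210+150/8,.146); print(c)
for p in((309.75,235.75),(306,233.4)):
    d=ray(s,*p,.146)-c; print(np.hypot(*d[:2]),np.degrees(np.arctan2(d[1],d[0])))
```

```text
[ 0.5606 -0.2015  0.146 ]
0.021446211786700243 107.0830869473627
0.0206194083329275 81.6341138759674
```

Consistent: the ring moved with the grip (≈25° net both by camera and by yaw). Now the lever: close the fingers, go left of the knob.

Request:
move_arm:
  series: [0,31,0,0,0,0.1,1,0,61,0,0,0,0.2,1,0,61,0,0,0,0.3,1,0,61,0,0,0,0.37,1,0,61,0,0,0,0.37,1]

```text
time: 20.15
tool_pos: [0.4658, -0.1399, 0.2594]
eef_rot: [-180.0, -0.0, 85.0]
contact_force: [-0.1, -0.2, -0.6]
opening: 0.571
gripper_force: 0.0
```

Request:
move_arm:
  series: [0,0,-30,0,0,0,1,0,0,-60,0,0,0,1,0,0,-80,0,0,0,1,0,0,-80,0,0,0,1,0,0,-80,0,0,0,1]

```text
time: 20.65
tool_pos: [0.465, -0.1404, 0.1796]
eef_rot: [-180.0, -0.0, 84.8]
contact_force: [-0.2, -0.7, 1.3]
opening: 0.119
gripper_force: 0.0
```

```bash
python3 tq.py
```

```text
yaw 84.87 Tz 0.000 [ 0.3 -0.3  0.1] [ 0.4658 -0.1407  0.181 ] t 20.8
```

Request:
move_arm:
  series: [0,0,-20,0,0,0,1,0,0,-38,0,0,0,1,0,0,-43,0,0,0,1,0,0,-43,0,0,0,1,0,0,-43,0,0,0,1]

```text
time: 21.3
tool_pos: [0.4654, -0.1406, 0.1379]
eef_rot: [179.9, 0.0, 84.9]
contact_force: [0.4, -0.7, 0.2]
opening: 0.006
gripper_force: 0.0
```

```bash
python3 tq.py; python3 -c "
from h import *
snap('scene','n5.png',(265,180,385,270),6)"
```

```text
yaw 84.90 Tz -0.006 [-0.1 -0.2 -0.1] [ 0.4655 -0.1406  0.138 ] t 21.45
```

View pics/n5.png

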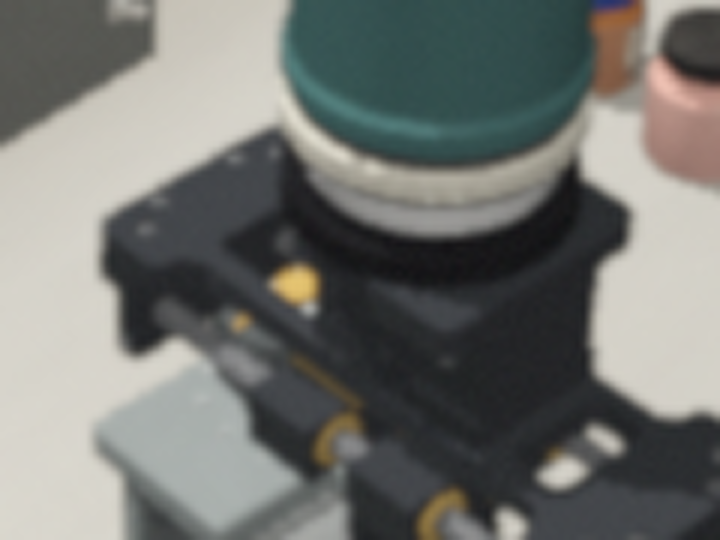

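Fingers are closed and clear of the ring (hub visible at crop (295,285)); the knob is hidden behind the gripper. Push toward −y.

Request:
move_arm:
  series: [0,-10,0,0,0,0,1,0,-20,0,0,0,0,1,0,-30,0,0,0,0,1,0,-40,0,0,0,0,1,0,-50,0,0,0,0,1]

```text
time: 22.0
tool_pos: [0.4641, -0.1912, 0.1364]
eef_rot: [-180.0, -0.0, 84.9]
contact_force: [-1.1, 1.4, -0.8]
opening: 0.002
gripper_force: 0.8
```

Request:
move_arm:
  series: [0,-5,0,0,0,0,1,0,-10,0,0,0,0,1,0,-13,0,0,0,0,1,0,-15,0,0,0,0,1,0,-15,0,0,0,0,1]

```text
time: 22.5
tool_pos: [0.4648, -0.2056, 0.137]
eef_rot: [180.0, 0.0, 84.9]
contact_force: [-0.4, 0.1, 0.1]
opening: 0.005
gripper_force: 0.0
```

```bash
python3 tq.py
```

```text
yaw 84.92 Tz 0.008 [-0.5 -0.2 -0.6] [ 0.4645 -0.2054  0.1368] t 22.65
```

Request:
move_arm:
  series: [0,-2,0,0,0,0,1,0,-4,0,0,0,0,1,0,-5,0,0,0,0,1,0,-5,0,0,0,0,1]

```text
time: 23.05
tool_pos: [0.4646, -0.2073, 0.1366]
eef_rot: [-180.0, -0.3, 84.8]
contact_force: [2.2, 11.2, 2.4]
opening: 0.005
gripper_force: 5.8
```

```bash
python3 tq.py
```

```text
yaw 84.85 Tz 0.014 [ 2.  11.   2.8] [ 0.4646 -0.2073  0.1366] t 23.2
```

Request:
move_arm:
  series: [0,-2,0,0,0,0,1,0,-3,0,0,0,0,1,0,-3,0,0,0,0,1]

```text
time: 23.5
tool_pos: [0.4646, -0.2077, 0.1365]
eef_rot: [-179.9, -0.6, 84.8]
contact_force: [2.8, 21.0, 5.4]
opening: 0.007
gripper_force: 10.4
```

```bash
python3 tq.py
```

```text
yaw 84.80 Tz 0.027 [ 2.7 20.1  5.1] [ 0.4646 -0.2077  0.1365] t 23.65
```

Firm stop at y = −0.2077, just where predicted. Back off in +y, rise, and check.

Request:
move_arm:
  series: [0,15,0,0,0,0,1,0,35,0,0,0,0,1,0,35,30,0,0,0,1,0,35,70,0,0,0,1,0,35,110,0,0,0,1]

```text
time: 24.15
tool_pos: [0.4638, -0.1779, 0.2473]
eef_rot: [-179.9, 0.0, 84.9]
contact_force: [0.5, -0.2, 0.2]
opening: 0.008
gripper_force: 0.0
```

Request:
move_arm:
  series: [0,-30,20,0,0,0,1,-10,-70,40,0,0,0,1,-20,-110,40,0,0,0,1,-30,-150,40,0,0,0,1,-30,-150,40,0,0,0,1]

```text
time: 24.65
tool_pos: [0.4332, -0.3324, 0.2869]
eef_rot: [-180.0, 0.2, 84.7]
contact_force: [-0.2, 0.2, 0.1]
opening: 0.006
gripper_force: 0.0
```

```bash
python3 tq.py
python3 - <<'E'
from h import *
a=vision.capture("scene")["img"][:,:,::-1]; b=vision.capture("top")["img"][:,:,::-1]
f=lambda i:cv2.resize(i,(400,400),interpolation=cv2.INTER_CUBIC)
cv2.imwrite("pics/f.png",np.hstack([f(a[210:310,265:365]),f(b[130:300,210:380])]))
E
```

```text
yaw 84.77 Tz -0.003 [-0.1  0.3 -0.2] [ 0.4339 -0.329   0.2864] t 24.8
```

View pics/f.png

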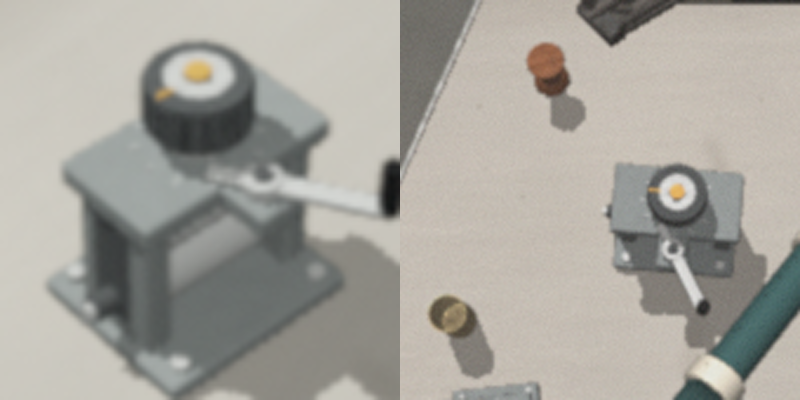

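The lever knob is over at the right stop (crop (703,307)). The ring index is unchanged at (163,94), and nothing touches the robot. Handing in.

```bash
python3 -c "
from station import close_job
print(close_job())"
```

```text
the job is handed in; nothing more can be done
None
```

I handed the job in after about 25 s of robot time. The rolls were zeroed at about 0.5 N m, the ring was backed off three clicks, and the lock lever was swung to its right-hand stop; nothing else on the bench was touched.

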